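Release the child-proof catch of a pantry bin

TASK

Open the catch on the sloping lid of the pantry bin under the spice shelf: first slide the safety tab all the way to the left (seen facing the bin's sloping front), then lift the main latch above it fully up and leave it standing open. Let go, and leave the jars and cans as they stand.

Things in the scene. Friction and masses are not known exactly. Their poses are not given: they have to be found in the camera images.
- bin: Fixed light-wood pantry bin with a sloping front lid, 270 mm deep (x), 240 mm wide (y). Origin: centre of its underside; x points from the sloping front to the back, y to the left as you face the front, z up. The slope rises 40 degrees from horizontal: outward normal (-0.643, 0, 0.766), upward direction (0.766, 0, 0.643) in this frame. The catch lies on its middle line, y = 0.
- slope_foot (a point): Middle of the slope's lower edge, in the bin's frame at x = -150, y = 0, z = 50 mm; below it the front is upright. The slope is 190 mm long; its plywood lid panel stands 4 mm proud of it. Axes as the bin's.
- shelf_edge (a point): Middle of the lower front edge of the fixed spice-shelf board (250 mm wide, 15 mm thick) that hangs over the upper slope; in the bin's frame at x = -60, y = 0, z = 215 mm. The board reaches 180 mm back; side rails stand to z = 253, a back board to 305 mm. A gripper pointing straight down at the latch would hit the board: come in square to the slope, tilted about 40 degrees.
- tab_grip (a point): On the safety tab's upstanding steel thumb piece: 16 mm wide across the slope, 22 mm along it, its top 38.5 mm above the lid panel. This point is on its middle line, 25.5 mm above the panel. The piece is no wider below. A tongue, also 16 mm wide, top 13.5 mm above the panel, reaches up the slope from it over the latch's toe and holds the latch down. The tab is the lower steel part.
- tab (a joint): Slide of the safety tab, m: about 0 locked (starts at 0 to 0.004), 0.034 fully to the left (the bin's +y), where it meets its stop. The latch is free from about 0.020 on. Friction about 1.5 N; it stays where it is left.
- latch_grip (a point): Middle of the upstanding steel grip rib on the main latch: 22 mm wide across the slope, 32 mm along the latch, standing (latch down) from 14 mm to 32 mm above the lid panel; this point is 22 mm above the panel. The latch is the upper steel part, a bar 22 mm wide and 8 mm thick, reaching 90 mm down the slope from its hinge.
- latch_hinge (a point): Point on the latch's hinge axis, which runs across the bin (along the bin's y) at the latch's upper end, 8 mm above the lid panel. With the latch down, latch_grip lies 46 mm down the slope from here and 14 mm further out along the normal.
- latch (a joint): Angle of the main latch, rad: 0 down on the lid, 1.25 fully up against its stop. It rises by its lower end swinging out from the slope and up. Friction about 0.12 N m keeps it where it is left (about 3 N at the grip). While the tab is locked it gives only about 0.02 rad.
- shelf_jar: Bystander: small spice jar 48 mm across, 95 mm tall, standing on the spice shelf. Origin: centre of its underside.
- board: Fixed round wooden chopping board, 290 mm across, 18 mm thick, with an onion on it, left of the bin. Origin: centre of its underside.
- tall_can: Bystander: food can 75 mm across, 110 mm tall, on the board. Origin: centre of its underside.
- low_can: Bystander: food can 75 mm across, 80 mm tall, on the board. Origin: centre of its underside.
- spice_jar: Bystander: spice jar 48 mm across, 100 mm tall, on the board. Origin: centre of its underside.

How it is judged:
On the way:
1. the safety tab is slid left (at least 27 of 34 mm) while the latch still lies down (under 0.15 rad) (value of joint tab above 0.027 m and value of joint latch below 0.15 rad), for 0.1 s.
At the end, for the whole second after the job is handed in: The safety tab is at least 27 mm (of 34) to the left, the latch is raised by at least 1.0 rad (of 1.25) and at rest, and the jars and cans are within 30 mm of where they stood (value of joint tab above 0.027 m and value of joint latch above 1 rad and velocity of joint latch between -0.05 and 0.05 rad/s and distance of each of shelf_jar, tall_can, low_can, spice_jar from where it was at the start of the episode below 0.03 m); the robot touches nothing.
It fails at once if a jar or can is knocked over or shifted more than 30 mm (distance of any of shelf_jar, tall_can, low_can, spice_jar from where it was at the start of the episode above 0.03 m or angle between any of shelf_jar, tall_can, low_can, spice_jar's own z axis and vertical above 0.5 rad).
It also fails if it takes over 51 s, if anything falls off the work surface, if the arm or the gripper's body presses on something with over 40 N, if the wrist force passes 120 N, or if a joint passes its speed limit or range.

ROBOT

A 6-joint arm with a two-finger parallel gripper is mounted at the origin on the work surface. World frame = base frame: x ahead of the robot, y to its left, z up, the work surface at z = 0. Lengths are in m, angles in rad, forces in N, time in s.
With the tool pointing down it reaches from about 0.325 to 0.775 m from the base axis. Payload 5.5 kg.
Tool frame: the origin (TCP) lies between the finger pads; the fingertips stand 8 mm ahead of it and the grasp point (between the pads) lies 11 mm behind it (tcp_to_tips is the distance from the TCP to the fingertips, in m); z points along the fingers, y is the line along which they close (so a half turn about z gives the same grasp; the last joint's range is limited). The gripper opens to 88 mm and grips with 3 to 60 N. Pads are 20 mm wide; open, the fingers measure 115 mm over their backs; the gripper's body (75 mm by 178 mm) begins 61 mm behind the grasp point.
Start: joints at [1.125, 0.091, 1.231, -0, 1.82, -0.057], TCP at [0.227, 0.555, 0.195] pointing down, gripper open.
Joint ranges: [-2.87, 2.87], [-0.86, 2.18], [0.17, 2.46], [-1.51, 4.65], [0.06, 2.69], [-2.65, 2.65]. Speed limits (rad/s): [2.57, 2.57, 3.01, 3.14, 3.14, 3.14].

INTERFACE

Orientations are given as a unit quaternion [w, x, y, z].
In Python, from bench import * gives the robot as it stands. Calls block until the motion is done:
- move_to(position, orientation): joint-space move of the TCP to a pose.
- move_l(position, speed=0.15, orientation=None): straight line of the TCP; orientation=None keeps the orientation; speed is the mean speed in m/s.
- movej(angles): joint-space move.
- gripper_open() and close(): open the fingers fully, or close them until they stop; the grip force is fixed at half the most.
- hold(seconds).
- inverse_kinematics(position, orientation): joint angles nearest the present ones, or None.
- state(): the state.
- get_image(name): name is "side" or "top"; returns a dict with "frame" (480x640x3 uint8, blue, green, red), "depth" (480x640 float32, m along the optical axis (not along the pixel's ray), 0 where there is no reading), "camera_matrix" (3x3 intrinsics, pixels), "k1" (the pictures are not rectified: a ray, as slopes to the right and down, at radius r is drawn at 1 + k1 r^2 times it, then the intrinsics apply), "view" (4x4, takes a point from world to camera coordinates). Camera axes: x right, y up, looking along -z (the intrinsics and any distortion apply to the point x, -y, -z); pixel columns grow to the right and rows downward; lengths in m; the calibration is good to about 2 mm. A picture is of the moment at which its call begins.
A pose or a line that the arm cannot do raises IKError and nothing moves.
- job_done(): hands the job in; it is judged then, once.
The state is a dict: "time": time; "joint_pos": joint angles; "dq": joint speeds; "joint_torque": joint torques, N m; "ee_pos": TCP position; "ee_rot": TCP orientation; "ft_force": force on the tool from outside, world axes, zero at the start; "moment": the same for the moment, N m; "finger_gap": finger opening in m; "finger_force": force on a finger pad.
Only numpy, scipy, OpenCV 4.12 (cv2) and the standard library are available. Lean on these libraries where they do the work, as an engineer would, in place of code of your own. Each camera call takes 0.05 s, during which the arm holds its last target. There are 200 camera calls.

## Working session

There is one attempt and no reset: what is moved stays moved. The work goes in short steps, each a Python script; the robot and the scene stay as the last script left them, time stands still between calls to the robot, and variables do not carry over. Pictures are saved under pics/ and viewed, at most 10 in all, crops included, and the job is handed in when it is done.

```bash
mkdir -p pics; ls
python3 - <<'E'
from bench import *
import cv2,numpy as np,pickle
d={}
for n in("side","top"):
    g=get_image(n);d[n]=g;cv2.imwrite(f"pics/{n}0.png",g["frame"]);print(n,g["camera_matrix"],g["k1"],np.round(g["view"],4))
pickle.dump(d,open("im0.pkl","wb"))
s=state();print(s["time"],s["ee_pos"],s["ee_rot"],s["finger_gap"])
E
```

```text
pics
side [[466.33517848   0.         319.48566669]
 [  0.         466.33517848 242.20321415]
 [  0.           0.           1.        ]] -0.09594646680114073 [[ 0.7283 -0.6851  0.012  -0.2807]
 [ 0.4914  0.5344  0.6877 -0.5149]
 [-0.4776 -0.495   0.7259 -0.6929]
 [ 0.      0.      0.      1.    ]]
top [[487.65813604   0.         320.16639455]
 [  0.         487.65813604 235.16310084]
 [  0.           0.           1.        ]] 0.01589351061375743 [[ 0.0205 -0.9998 -0.0052  0.1909]
 [ 0.9962  0.02    0.0852 -0.5923]
 [-0.085  -0.0069  0.9964 -1.1724]
 [ 0.      0.      0.      1.    ]]
0.1 [0.22730875 0.55494827 0.19393424] [-2.10545005e-04  1.93171538e-01  9.81164633e-01 -8.22226573e-04] 0.08819233506084907
```

View pics/side0.png

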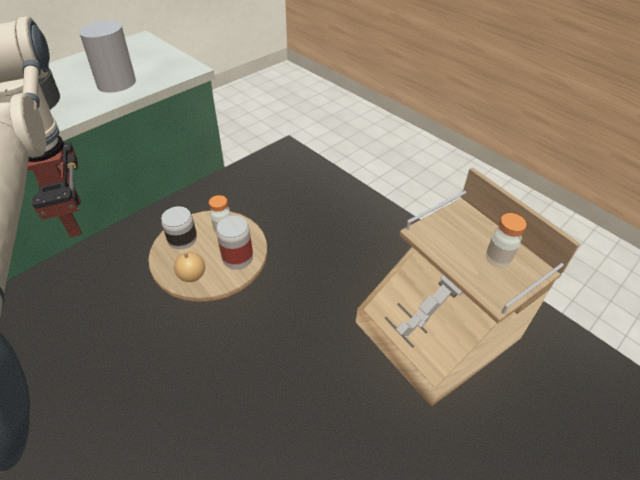

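View pics/top0.png

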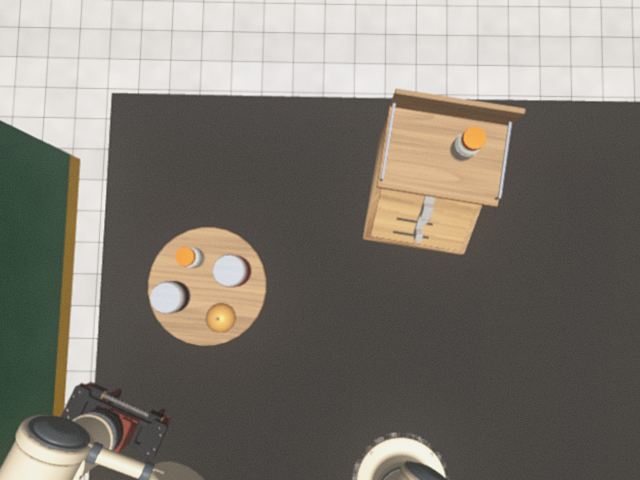

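The side view shows the bin at right with its catch: tab near (410,325), latch up to the hinge at (450,287). In the top view the front edge runs (364,238)-(465,253) and the catch is around (425,220). Next I enlarge the bin in both views to pick pixels.

```bash
cat > h.py <<'E'
import cv2,numpy as np,pickle
def rays(g,uv):
    K=g["camera_matrix"];D=np.array([g["k1"],0,0,0,0.])
    # k1 model: ideal r -> (1+k1 r^2): OpenCV's
    return cv2.undistortPoints(np.array(uv,float).reshape(-1,1,2),K,D).reshape(-1,2)
def cloud(g,uv,d):
    n=rays(g,uv);c=np.c_[n[:,0]*d,-n[:,1]*d,-d]
    V=g["view"];return (c-V[:3,3])@V[:3,:3]
def proj(g,P):
    V=g["view"];c=np.atleast_2d(P)@V[:3,:3].T+V[:3,3];p=c*[1,-1,-1]
    return cv2.projectPoints(p,np.zeros(3),np.zeros(3),g["camera_matrix"],np.array([g["k1"],0,0,0,0.]))[0].reshape(-1,2)
def tri(ga,ua,gb,ub):
    A=[];b=[]
    for g,u in((ga,ua),(gb,ub)):
        n=rays(g,[u])[0];V=g["view"];o=-V[:3,:3].T@V[:3,3];d=V[:3,:3].T@[n[0],-n[1],-1];d/=np.linalg.norm(d)
        M=np.eye(3)-np.outer(d,d);A.append(M);b.append(M@o)
    x=np.linalg.lstsq(np.vstack(A),np.hstack(b),rcond=None)[0]
    return x,np.linalg.norm(np.vstack(A)@x-np.hstack(b))
E
python3 - <<'E'
from h import *
d=pickle.load(open("im0.pkl","rb"))
a=cv2.resize(d["side"]["frame"][160:410,345:585],None,fx=2.4,fy=2.4,interpolation=2)
b=cv2.resize(d["top"]["frame"][185:265,355:485],None,fx=6,fy=6,interpolation=2)
cv2.imwrite("pics/sc.png",a);cv2.imwrite("pics/tc.png",b)
E
```

```text
(no output)
```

View pics/sc.png

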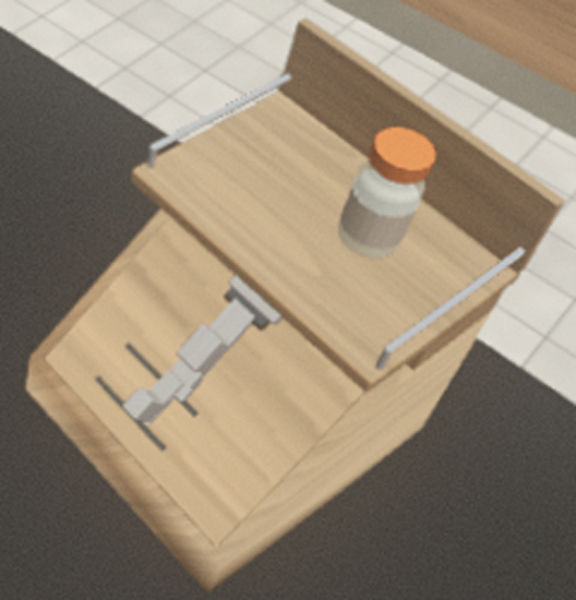

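View pics/tc.png

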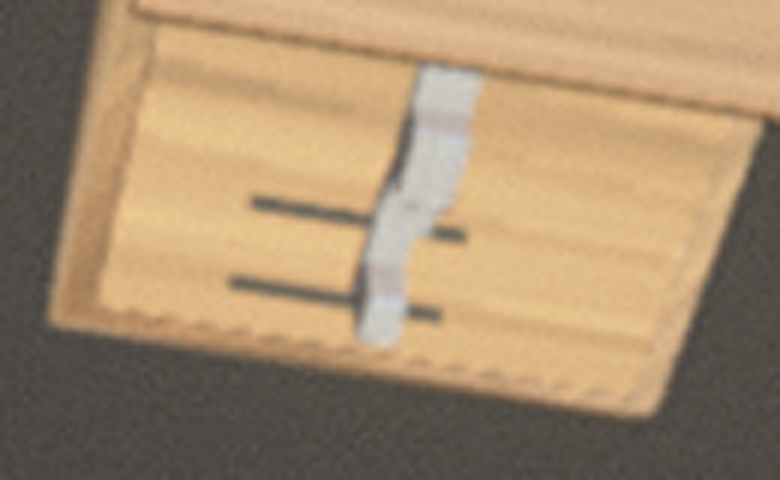

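```bash
cat > fit.py <<'E'
from h import *
from scipy.optimize import least_squares
d=pickle.load(open("im0.pkl","rb"));S,T=d["side"],d["top"]
sp=lambda p:(np.array(p)/2.4)+[345,160]-.3
tp=lambda p:(np.array(p)/6)+[355,185]-.42
w=lambda q,P:np.atleast_2d(P)@np.array([[np.cos(q[2]),np.sin(q[2]),0],[-np.sin(q[2]),np.cos(q[2]),0],[0,0,1]])+[q[0],q[1],0]
up=np.array([.766,0,.643]);n=np.array([-.643,0,.766]);foot=np.array([-.15,0,.05])
def depthpts(g,poly):
    m=np.zeros((480,640),np.uint8);cv2.fillPoly(m,[np.int32(poly)],1);v,u=np.where((m>0)&(g["depth"]>0))
    return cloud(g,np.c_[u,v],g["depth"][v,u])
lid=np.vstack([depthpts(S,sp([(215,520),(290,420),(190,430)])),depthpts(T,tp([(480,280),(640,320),(650,200),(520,160)]))])
for P in(lid,):
    c=P.mean(0);u,s,v=np.linalg.svd(P-c);nn=v[2]*np.sign(v[2,2]);print("lid plane n",nn,"std",s[2]/len(P)**.5,"yaw",np.arctan2(-nn[1],-nn[0]),c)
obs=[(S,sp((210,588)),(-.15,-.12,0)),(S,sp((28,388)),(-.15,.12,0)),(S,sp((134,172)),(-.06,.125,.23)),(T,tp((777,113)),(-.06,-.125,.23)),(T,tp((50,325)),(-.15,.12,.05)),(T,tp((655,417)),(-.15,-.12,.05)),(T,np.array([379.,187])-.0,(-.06,.125,.23))]
def res(q):
    r=[(proj(g,w(q,P))[0]-o) for g,o,P in obs]
    return np.array(r).ravel()
c=lid.mean(0)
f=least_squares(res,[.6,-.1,-.15],loss="soft_l1");q=f.x;print("q",q);print(np.round(res(q).reshape(-1,2),1))
l=(lid-[q[0],q[1],0]);b=np.c_[l[:,0]*np.cos(q[2])+l[:,1]*np.sin(q[2]),0*l[:,0],l[:,2]]
print("lid height over slope",((b-foot)@n).mean(),((b-foot)@n).std())
# catch parts by triangulation
Rb=np.array([[np.cos(q[2]),-np.sin(q[2]),0],[np.sin(q[2]),np.cos(q[2]),0],[0,0,1]])
def rep(nm,x):
    bb=Rb.T@(x-[q[0],q[1],0]);e=bb-foot;print(nm,np.round(x,4),"lateral %.1f along %.1f above panel %.1f mm"%(1e3*e[1],1e3*e@up,1e3*e@n-4))
for nm,a,b in(("thumb top",(140,398),(383,290)),("rib top",(203,347),(437,160))):
    x,r=tri(S,sp(a),T,tp(b));rep(nm+" res %.4f"%r,x)
# steel depth points: classify cloud by height above panel near y=0
for g,nm in((S,"S"),(T,"T")):
    v,u=np.mgrid[0:480,0:640];m=g["depth"].ravel()>0;P=cloud(g,np.c_[u.ravel(),v.ravel()][m],g["depth"].ravel()[m])
    e=(P-[q[0],q[1],0])@Rb-foot;a=e@up*1e3;h=e@n*1e3-4;y=e[:,1]*1e3
    k=(abs(y)<40)&(a>5)&(a<190)&(h>7)&(h<60)&(e[:,2]<.15)
    for lo in range(0,190,6):
        kk=k&(a>=lo)&(a<lo+6)
        if kk.sum()>3:print(nm,lo,kk.sum(),"h med %.0f max %.0f y %.0f..%.0f"%(np.median(h[kk]),np.percentile(h[kk],95),*np.percentile(y[kk],[5,95])))
np.save("q.npy",q)
img=S["frame"].copy();im2=T["frame"].copy()
E
python3 fit.py
```

```text
lid plane n [-0.63402103  0.10055996  0.76674965] std 0.0016464270541778792 yaw -0.15729641112356188 [ 0.60852693 -0.09479096  0.09972693]
q [ 0.71750748 -0.04252147 -0.13615005]
[[ 0.   2. ]
 [-0.8  0.9]
 [-1.7 -1. ]
 [13.1  1. ]
 [ 1.3 -2.3]
 [-0.2 -2. ]
 [-3.2 -1.3]]
lid height over slope 0.006505062386671991 0.0016607199500382
thumb top res 0.0042 [ 0.5885 -0.0189  0.1125] lateral 5.8 along 54.7 above panel 31.7 mm
rib top res 0.0001 [ 0.6352 -0.0332  0.151 ] lateral -1.9 along 116.4 above panel 30.1 mm
S 30 11 h med 7 max 8 y -15..26
S 36 24 h med 39 max 42 y -4..8
S 42 41 h med 39 max 42 y -4..10
S 48 42 h med 39 max 44 y -4..10
S 54 48 h med 39 max 42 y -4..10
S 60 40 h med 17 max 35 y -3..11
S 66 33 h med 15 max 18 y -19..15
S 72 42 h med 15 max 18 y -11..11
S 78 34 h med 14 max 18 y -10..11
S 84 37 h med 16 max 19 y -11..10
S 90 44 h med 16 max 19 y -11..10
S 96 28 h med 33 max 36 y -11..10
S 102 52 h med 34 max 37 y -11..9
S 108 47 h med 34 max 37 y -11..9
S 114 53 h med 34 max 37 y -11..9
S 120 47 h med 34 max 37 y -11..10
S 126 59 h med 32 max 37 y -11..9
S 132 42 h med 1
[... 167 characters left out ...]
h med 15 max 18 y -21..19
S 168 89 h med 16 max 18 y -26..21
S 174 12 h med 16 max 18 y -19..16
T 36 17 h med 38 max 43 y -3..11
T 42 17 h med 40 max 44 y -2..11
T 48 26 h med 38 max 42 y -5..11
T 54 60 h med 29 max 43 y -5..10
T 60 20 h med 15 max 17 y -4..10
T 66 22 h med 15 max 18 y -11..10
T 72 21 h med 14 max 17 y -10..9
T 78 17 h med 16 max 17 y -11..10
T 84 16 h med 15 max 18 y -10..9
T 96 18 h med 33 max 35 y -10..9
T 102 26 h med 33 max 37 y -10..9
T 108 30 h med 34 max 36 y -10..10
T 114 30 h med 33 max 36 y -11..9
T 120 31 h med 33 max 36 y -12..9
T 126 63 h med 23 max 36 y -11..8
T 132 26 h med 16 max 18 y -11..9
T 138 26 h med 16 max 19 y -11..8
T 144 10 h med 16 max 19 y -11..9
```

Depths from both cameras agree on the catch: thumb piece at y≈+3 mm, 36–59 mm up the slope and 38 mm high; rib at y≈-0.6 mm, 96–128 mm up; panel reading +2.5 mm. That matches the given sizes. Next I check IK, then grip the tab.

```bash
cat > m.py <<'E'
import numpy as np
from scipy.spatial.transform import Rotation as R
q=np.load("q.npy");Rb=R.from_euler("z",q[2]).as_matrix()
up=np.array([.766,0,.643]);n=np.array([-.643,0,.766]);foot=np.array([-.15,0,.05])
def zdir(t):  # tool dir: -n tilted by t (rad) toward more horizontal
    return -n*np.cos(t)+up*np.sin(t)
def pose(a,y,h,t=0.,back=0.):
    """grasp point at slope coords mm (along, lateral, above panel), withdrawn by back mm"""
    g=foot+up*a/1e3+n*(h+4+2.5)/1e3+[0,y/1e3,0]
    z=zdir(t);p=g+z*(.011-back/1e3);Y=np.array([0,1.,0]);M=np.c_[np.cross(Y,z),Y,z]
    o=R.from_matrix(Rb@M).as_quat();return Rb@p+[q[0],q[1],0],o[[3,0,1,2]]
def arc(th,dh=3.):
    "grasp point on latch at angle th, tool gripping dh mm above latch_grip"
    x,z=-46.,14.+dh;c,s=np.cos(th),np.sin(th)
    return 158+x*c+z*s, 8-x*s+z*c   # rotates down-slope -> outward
E
python3 - <<'E'
from bench import *
from m import *
ik=lambda P:inverse_kinematics(*P)
f=lambda j:None if j is None else np.round(j,2)
print(f(ik(pose(47.5,3,28,0,130))),f(ik(pose(47.5,3,28))),f(ik(pose(47.5,40,28))))
for t in(0,.15,.3):
    for th in(0,.6,1.22):
        a,h=arc(th);print(t,th,round(a),round(h),f(ik(pose(a,-.6,h,t))),f(ik(pose(a,-.6,h,t,70))))
s=state();p=s["ee_pos"].copy() if hasattr(s["ee_pos"],"copy") else s["ee_pos"]
move_l([p[0],p[1],.33],.2);move_to(*pose(47.5,3,28,0,130))
s=state();print(s["time"],s["ee_pos"],s["ft_force"])
move_l(pose(47.5,3,28)[0],.08)
s=state();print(s["time"],pose(47.5,3,28)[0],s["ee_pos"],s["ft_force"])
close();s=state();print(s["time"],s["finger_gap"],s["finger_force"],s["ft_force"])
E
```

```text
None [-0.07 -0.61  2.14 -0.06  0.91 -1.48] [ 0.04 -0.58  2.12 -0.14  0.91 -1.35]
0 0 112 25 [-0.08 -0.46  1.97 -0.04  0.93 -1.51] [-0.08 -0.61  1.98 -0.04  1.07 -1.51]
0 0.6 130 48 [-0.08 -0.47  1.93 -0.04  0.98 -1.51] [-0.08 -0.6   1.92 -0.04  1.13 -1.51]
0 1.22 158 57 [-0.09 -0.42  1.85 -0.04  1.02 -1.51] [-0.08 -0.55  1.84 -0.04  1.15 -1.51]
0.15 0 112 25 [-0.08 -0.57  2.11 -0.06  0.75 -1.49] [-0.07 -0.77  2.15 -0.06  0.91 -1.49]
0.15 0.6 130 48 [-0.08 -0.58  2.07 -0.06  0.81 -1.49] [-0.07 -0.77  2.1  -0.06  0.96 -1.49]
0.15 1.22 158 57 [-0.08 -0.54  2.   -0.06  0.83 -1.5 ] [-0.07 -0.71  2.02 -0.06  0.98 -1.5 ]
0.3 0 112 25 [-0.07 -0.66  2.25 -0.1   0.56 -1.45] None
0.3 0.6 130 48 [-0.07 -0.69  2.21 -0.09  0.62 -1.46] None
0.3 1.22 158 57 [-0.08 -0.64  2.14 -0.08  0.64 -1.47] NoneTraceback (most recent call last):
  File "<stdin>", line 10, in <module>
bench.IKError: the arm cannot take that pose within its joint ranges
```

Run:
```python
from bench import *
from m import *
s=state();print(s["time"],s["ee_pos"])
T=-.25
for b in(70,100):print(b,np.round(inverse_kinematics(*pose(47.5,3,28,T,b)) if inverse_kinematics(*pose(47.5,3,28,T,b)) is not None else [],2))
p=s["ee_pos"]
if p[2]<.3: move_l([p[0],p[1],.33],.2)
move_to(*pose(47.5,3,28,T,90))
s=state();print(s["time"],s["ee_pos"],s["ft_force"])
g=pose(47.5,3,28,T)[0];move_l(g,.06)
s=state();print(s["time"],g,s["ee_pos"],s["ft_force"])
close();s=state();print(s["time"],s["finger_gap"],s["finger_force"],s["ft_force"])
import cv2;cv2.imwrite("pics/s1.png",cv2.resize(get_image("side")["frame"][120:420,300:640],None,fx=2,fy=2))
```

```text
0.925 [0.227317   0.55492219 0.32865129]
70 [-0.07 -0.48  1.86 -0.03  1.32 -1.51]
100 [-0.07 -0.51  1.83 -0.03  1.38 -1.51]
3.2833 [ 0.54970245 -0.01585658  0.17861537] [-0.4970238 -0.3376382 -0.4853801]
4.9333 [ 0.58809722 -0.02176455  0.09705556] [ 0.58827567 -0.02174058  0.09765821] [0.61731207 0.00808726 0.43134006]
6.275 0.0004345449610835574 0.0 [ 0.50275444  0.79680492 -0.32165579]
```

View pics/s1.png

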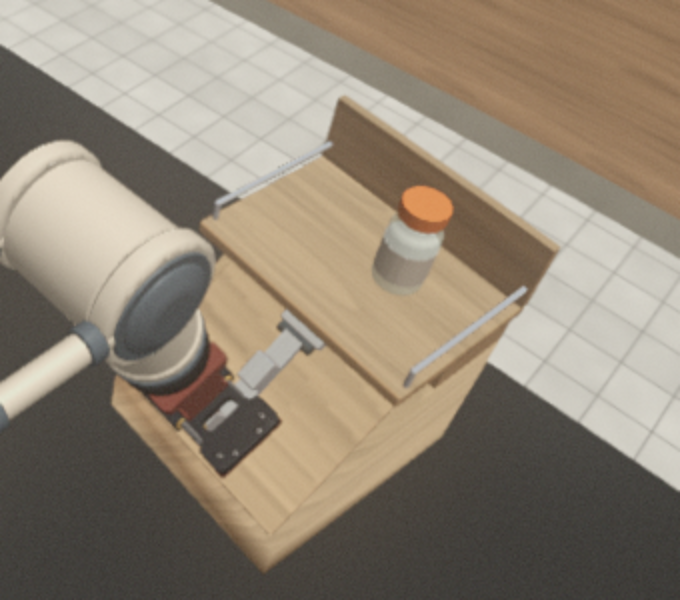

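The picture shows the gripper over the tab at about (225,420), but the gap reads 0, so nothing is held. A grey piece shows at (220,413). I'll check where the thumb piece is in this image.

Run:
```python
from bench import *
from m import *
from h import *
import h
s=state();print(s["ee_pos"],s["ee_rot"],pose(47.5,3,28,-.25)[1],s["finger_gap"],s["joint_pos"])
S=get_image("side");T=get_image("top")
pickle.dump({"side":S,"top":T},open("im1.pkl","wb"))
def sl(P):
    e=(P-[q[0],q[1],0])@Rb-foot;return np.c_[e@up*1e3,e[:,1]*1e3,e@n*1e3-6.5]
for u,v in((220,413),(212,418),(232,405),(260,370),(240,440),(205,380)):
    uv=np.array([[300+u/2,120+v/2]]);dd=S["depth"][int(uv[0,1]),int(uv[0,0])]
    print((u,v),np.round(sl(cloud(S,uv,np.array([dd])))[0],1))
a=S["frame"][270:360,370:470];b=T["frame"][175:265,370:470]
cv2.imwrite("pics/c2.png",np.hstack([cv2.resize(x,(400,360),interpolation=2) for x in(a,b)]))
tip=s["ee_pos"];print("proj TCP side",proj(S,tip),"top",proj(T,tip))
```

```text
[ 0.58809392 -0.02175523  0.09705079] [ 0.22176336  0.06630754  0.97272594 -0.01511839] [ 0.22177403  0.06632059  0.97272258 -0.01512064] 0.0005570301790568745 [-0.07887051 -0.37974128  1.89619055 -0.02685689  1.17761059 -1.50889957]
(220, 413) [58.8  0.  18.9]
(212, 418) [52.8 -2.9 34.7]
(232, 405) [71.9 -1.9 14.5]
(260, 370) [117.   -5.8  33.4]
(240, 440) [ 81.  -77.2 165.2]
(205, 380) [101.5 -38.2 205.5]
proj TCP side [[404.40763867 330.86408351]] top [[417.37859516 234.58546071]]
```

View pics/c2.png

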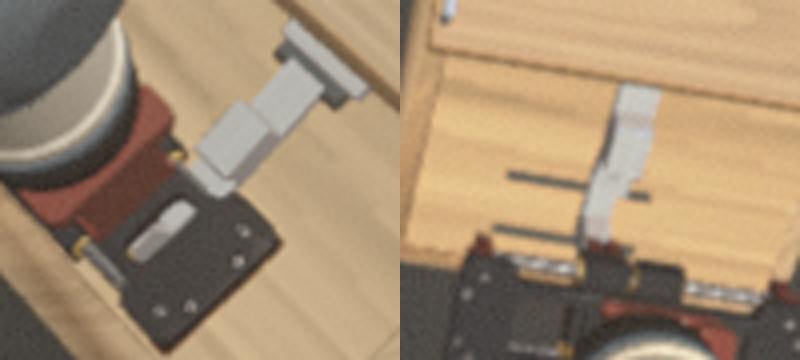

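Run:
```python
from m import *
from h import *
d0=pickle.load(open("im0.pkl","rb"));d1=pickle.load(open("im1.pkl","rb"))
p=np.array([.2273,.5549,.1939]);print("start tip proj",proj(d0["side"],p-[0,0,.008]),proj(d0["top"],p-[0,0,.008]))
for nm in("side","top"):
    g=d1[nm];v,u=np.mgrid[0:480,0:640];m=g["depth"].ravel()>0;uv=np.c_[u.ravel(),v.ravel()][m];P=cloud(g,uv,g["depth"].ravel()[m])
    e=(P-[q[0],q[1],0])@Rb-foot;a=e@up*1e3;y=e[:,1]*1e3;h=e@n*1e3-6.5
    col=g["frame"].reshape(-1,3)[m].astype(int);dark=(col.sum(1)<240)
    for lo in range(-20,84,8):
        k=(a>=lo)&(a<lo+8)&(abs(y)<60)&(h>6)&(h<75)
        for lab,kk in(("dark/red",k&(dark|(col[:,2]-col[:,0]>60))),("grey",k&~dark&(abs(col[:,2]-col[:,0])<25))):
            if kk.sum()>4:print(nm,lo,lab,kk.sum(),"h",np.percentile(h[kk],[5,50,95]).round(),"y",np.percentile(y[kk],[5,50,95]).round())
a=d0["side"]["frame"][130:260,0:120]
cv2.imwrite("pics/c3.png",cv2.resize(a,None,fx=4,fy=4,interpolation=2))
```

```text
start tip proj [[ 81.58046234 232.01087412]] [[145.66381289 399.4067673 ]]
side 36 grey 6 h [17. 21. 29.] y [-4. -3. -3.]
side 44 grey 20 h [16. 28. 40.] y [-5. -3. -2.]
side 52 grey 30 h [13. 25. 50.] y [-5. -3.  2.]
side 60 grey 20 h [12. 14. 31.] y [-5. -0.  5.]
side 68 grey 18 h [11. 14. 17.] y [-4. -0.  5.]
top 44 grey 8 h [10. 20. 30.] y [10. 10. 11.]
top 52 grey 40 h [10. 24. 38.] y [-1.  5. 11.]
top 60 dark/red 18 h [46. 57. 61.] y [-5.  0. 11.]
top 60 grey 26 h [10. 13. 21.] y [-3.  4. 10.]
top 68 grey 24 h [ 6. 11. 14.] y [-10.   3.  10.]
top 76 grey 22 h [ 7. 12. 14.] y [-7.  3.  9.]
```

View pics/c3.png

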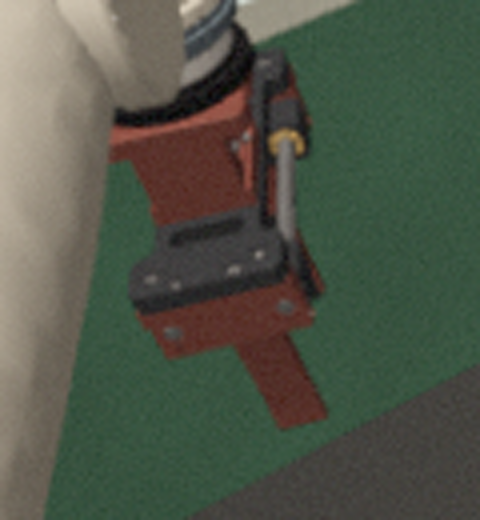

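Run:
```python
from m import *
from h import *
d0=pickle.load(open("im0.pkl","rb"))
g=d0["side"];Q=np.array([.2273,.5549,.1939]);M=R.from_quat([.193171,.981165,-.000822,-.00021]).as_matrix()
for u,v in((64,222),(68,222),(72,228),(74,232),(76,230),(78,233)):
    P=cloud(g,np.array([[u,v]]),np.array([g["depth"][v,u]]))[0];print((u,v),g["frame"][v,u],np.round(P,4),"tool mm",np.round(1e3*M.T@(P-Q),1))
print(np.round(M,2))
for nm in d0:
    g=d0[nm];v,u=np.mgrid[0:480,0:640];m=g["depth"].ravel()>0;P=cloud(g,np.c_[u.ravel(),v.ravel()][m],g["depth"].ravel()[m]);t=1e3*(P-Q)@M
    for lo in range(-100,20,10):
        k=(t[:,2]>=lo)&(t[:,2]<lo+10)&(abs(t[:,:2])<130).all(1)
        if k.sum()>2:print(nm,"z",lo,k.sum(),"x",np.percentile(t[k,0],[3,97]).round(),"y",np.percentile(t[k,1],[3,97]).round())
```

```text
(64, 222) [35 44 81] [0.2008 0.5053 0.2675] tool mm [  5.7 -56.1 -73.6]
(68, 222) [37 43 81] [0.2071 0.5047 0.2639] tool mm [ -0.3 -54.3 -69.9]
(72, 228) [34 45 82] [0.2085 0.5038 0.2476] tool mm [ -2.  -54.5 -53.6]
(74, 232) [39 49 86] [0.2088 0.5063 0.2348] tool mm [ -1.3 -52.1 -40.8]
(76, 230) [39 45 85] [0.2136 0.5054 0.2376] tool mm [ -6.1 -51.1 -43.6]
(78, 233) [39 48 89] [0.2144 0.5055 0.2287] tool mm [ -6.8 -50.6 -34.7]
[[-0.93  0.38 -0.  ]
 [ 0.38  0.93 -0.  ]
 [ 0.   -0.   -1.  ]]
side z -100 20 x [-11.   7.] y [-60.  47.]
side z -90 56 x [-11.   9.] y [-59.  45.]
side z -80 51 x [-13.  10.] y [-57.   3.]
side z -70 60 x [-12.  10.] y [-55.  48.]
side z -60 57 x [-13.  10.] y [-54.  49.]
side z -50 62 x [-12.   9.] y [-54.  48.]
side z -40 57 x [-12.   9.] y [-55.  46.]
side z -30 3 x [-12.  -7.] y [-44.  49.]
top z -100 4 x [-12.   7.] y [43. 45.]
top z -90 8 x [-7.  7.] y [42. 46.]
top z -80 15 x [-13.   2.] y [42. 53.]
top z -70 17 x [-13.   6.] y [42. 53.]
top z -60 23 x [-13.   7.] y [-50.  51.]
top z -50 26 x [-13.  -3.] y [-53.  50.]
top z -40 31 x [-13.   2.] y [-53.  50.]
top z -30 6 x [-13.   5.] y [-34.  49.]
```

Both cameras show the fingertips ending about 32 mm behind the reported TCP, not 8 mm ahead of it. So the stated tool length is about 40 mm off, which explains why the fingers closed above the thumb piece. I'll put the measured offset in the helper, then descend in steps watching the force.

```bash
sed -i 's/z\*(.011-back/z*(.050-back/' m.py
python3 - <<'E'
import bench
from bench import *
from m import *
print("tcp_to_tips",getattr(bench,"tcp_to_tips",None),state().get("tcp_to_tips"))
T=-.25
gripper_open()
f0=np.array(state()["ft_force"])
for b in(20,10,4,0):
    move_l(pose(47.5,3,28,T,b)[0],.06);s=state();df=np.array(s["ft_force"])-f0;print(b,s["time"],df.round(1))
    if np.linalg.norm(df)>8:print("contact");break
else:
    close();s=state();print(s["time"],s["finger_gap"],s["finger_force"],s["ft_force"])
E
```

```text
tcp_to_tips 0.008 None
20 8.2667 [-0.6  0.4  1.1]
10 8.5833 [-0.1 -1.   0.4]
4 8.8333 [ 0.  -0.2  0.9]
0 9.0833 [0.2 0.3 1.6]
10.1833 0.016075961294967477 29.999944623559713 [-0.09559645 -0.0826236  -0.54648924]
```

The gap is 16.1 mm at 30 N, so the thumb piece is held. Now I slide it left.

Run:
```python
from bench import *
from m import *
T=-.25
for y in(12,22,29,31,32.5,34,35):
    move_l(pose(47.5,y,28,T)[0],.04);s=state();f=np.array(s["ft_force"]);print(y,s["time"],f.round(1),round(s["finger_gap"],4))
    if np.linalg.norm(f)>15:break
gripper_open();s=state();print(s["ft_force"])
move_l(pose(47.5,y,28,T,60)[0],.12)
from h import *
g={k:get_image(k) for k in("side","top")};pickle.dump(g,open("im2.pkl","wb"));print(state()["time"])
for nm in g:
    G=g[nm];v,u=np.mgrid[0:480,0:640];m=G["depth"].ravel()>0;P=cloud(G,np.c_[u.ravel(),v.ravel()][m],G["depth"].ravel()[m])
    e=(P-[q[0],q[1],0])@Rb-foot;a=e@up*1e3;yy=e[:,1]*1e3;h=e@n*1e3-6.5
    for lab,k in(("thumb",(a>36)&(a<60)&(h>25)&(h<42)&(abs(yy)<60)),("tongue/toe",(a>62)&(a<92)&(h>8)&(h<25)&(abs(yy)<60)),("rib",(a>97)&(a<127)&(h>20)&(h<45)&(abs(yy)<25))):
        if k.sum()>3:print(nm,lab,k.sum(),"y",np.percentile(yy[k],[3,97]).round(1),"h",np.median(h[k]).round(1))
c=[cv2.resize(g["side"]["frame"][250:370,370:490],(400,400)),cv2.resize(g["top"]["frame"][165:265,370:470],(400,400))]
cv2.imwrite("pics/c4.png",np.hstack(c))
for T in(0,.1):
  for th in(0,.6,1.22):
    A,H=arc(th)
    for b in(0,70):
        j=inverse_kinematics(*pose(A,-.6,H,T,b));print(T,th,b,None if j is None else np.round(j,2))
```

```text
12 10.5583 [ 1.1 -0.3  0.7] 0.0158
22 10.9583 [ 3.2  1.5 -1.9] 0.0156
29 11.2833 [ 5.9  0.2 -3.2] 0.0161
31 11.5333 [ 4.2 -1.3 -3.2] 0.0155
32.5 11.7833 [ 5.1 -1.6 -2.4] 0.0154
34 12.0333 [ 5.8 -1.6 -3.5] 0.0158
35 12.2833 [ 3.9 -5.2 -3.1] 0.0154
[-0.39477007 -0.25008953  0.29009665]
14.2083
side tongue/toe 25 y [-11.5  -3.3] h 14.3
side rib 185 y [-11.3   9.6] h 32.0
top thumb 78 y [25.8 41. ] h 36.4
top tongue/toe 80 y [-10.4  40.4] h 12.2
top rib 124 y [-11.7   9.6] h 31.1
0 0 0 [-0.09 -0.36  1.96 -0.04  0.85 -1.51]
0 0 70 [-0.08 -0.53  1.98 -0.04  0.99 -1.51]
0 0.6 0 [-0.09 -0.38  1.92 -0.04  0.91 -1.51]
0 0.6 70 [-0.08 -0.53  1.93 -0.04  1.05 -1.51]
0 1.22 0 [-0.09 -0.34  1.84 -0.04  0.94 -1.51]
0 1.22 70 [-0.08 -0.48  1.85 -0.04  1.08 -1.51]
0.1 0 0 [-0.08 -0.42  2.04 -0.06  0.73 -1.49]
0.1 0 70 [-0.08 -0.62  2.08 -0.06  0.88 -1.49]
0.1 0.6 0 [-0.08 -0.45  2.   -0.05  0.79 -1.5 ]
0.1 0.6 70 [-0.08 -0.62  2.04 -0.05  0.93 -1.5 ]
0.1 1.22 0 [-0.09 -0.41  1.93 -0.05  0.82 -1.5 ]
0.1 1.22 70 [-0.08 -0.57  1.96 -0.05  0.96 -1.5 ]
```

View pics/c4.png

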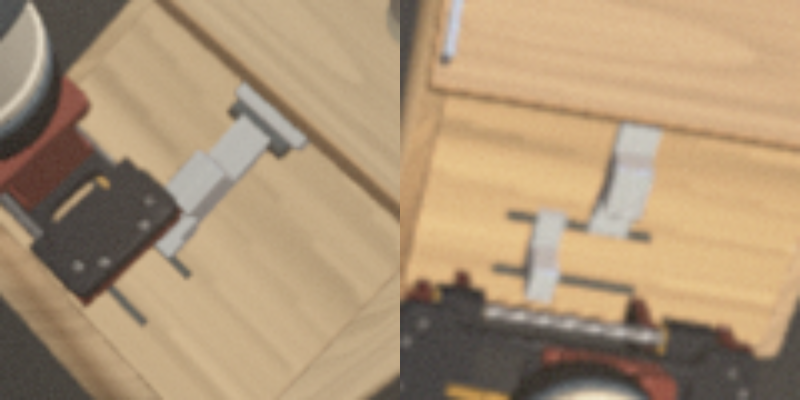

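The view shows the tab full left (thumb at (545,255), centre y≈33 mm) with the toe free at (610,220) and the latch still down. Next I grip the rib and swing it up, with the tool pivoting in the grip.

Run:
```python
from bench import *
from m import *
A,H=arc(0)
move_l(pose(A,-.6,H,0,70)[0],.12,pose(A,-.6,H,0,70)[1])
f0=np.array(state()["ft_force"])
for b in(15,4,0):
    move_l(pose(A,-.6,H,0,b)[0],.07);s=state();df=np.array(s["ft_force"])-f0;print(b,s["time"],df.round(1))
    if np.linalg.norm(df)>8:raise SystemExit("contact")
close();s=state();print(s["time"],s["finger_gap"],s["finger_force"],s["ft_force"])
if not .019<s["finger_gap"]<.025:raise SystemExit("bad grip")
for th in np.arange(.1,1.21,.1):
    a,h=arc(th);move_l(*[(P:=pose(a,-.6,h,.12*th))[0]],speed=.04,orientation=P[1])
    s=state();f=np.array(s["ft_force"]);print(round(th,2),s["time"],f.round(1),np.round(s["moment"],1),round(s["finger_gap"],4))
    if np.linalg.norm(f)>35:break
```

```text
15 15.8917 [-1.2 -0.8 -0.5]
4 16.2 [-1.5 -1.4 -0.3]
0 16.45 [-1.7 -0.9  0.1]
17.475 0.021848266700277275 29.99975150451064 [0.0134238  0.41684358 0.13534278]
0.1 17.7583 [ 4.3  1.5 -4.1] [ 0.2  0.5 -0.2] 0.0219
0.2 18.0417 [ 3.5  0.9 -6.9] [ 0.3  0.9 -0.2] 0.0219
0.3 18.325 [  0.7   2.3 -10. ] [ 0.5  1.8 -0.1] 0.0219
0.4 18.6083 [ -5.7   2.9 -10.5] [ 0.6  2.6 -0.1] 0.0218
0.5 18.8917 [ -5.9   2.8 -10.7] [ 0.6  2.6 -0. ] 0.0219
0.6 19.175 [-4.5  2.7 -9.3] [ 0.6  2.4 -0.1] 0.022
0.7 19.4583 [-4.1  3.8 -8.7] [0.6 2.2 0. ] 0.022
0.8 19.7417 [-5.2  2.1 -8.6] [0.6 2.3 0.1] 0.0218
0.9 20.025 [-5.1  2.8 -8.5] [0.6 2.2 0.1] 0.0213
1.0 20.3083 [-4.9  2.1 -7.9] [0.5 2.1 0.2] 0.0218
1.1 20.6 [-4.8  2.1 -5.6] [0.5 1.8 0.2] 0.0216
1.2 20.8917 [-4.4  1.9 -3.4] [0.5 1.5 0.2] 0.0215
```

Run:
```python
from bench import *
from m import *
from h import *
import m
a,h=arc(1.26);P=pose(a,-.6,h,.15);move_l(P[0],.03,P[1]);s=state();print(s["time"],np.round(s["ft_force"],1),s["finger_gap"])
gripper_open()
P=pose(a,-.6,h,.15,60);move_l(P[0],.08);print(state()["time"],np.round(state()["ft_force"],1))
P=pose(a,-.6,h,.15,75);move_l(P[0]+Rb@[-.05,0,.03],.1)
g={k:get_image(k) for k in("side","top")};pickle.dump(g,open("im3.pkl","wb"));print(state()["time"])
for nm in g:
    G=g[nm];v,u=np.mgrid[0:480,0:640];k=(G["depth"].ravel()>0);col=G["frame"].reshape(-1,3).astype(int);k&=(abs(col[:,2]-col[:,0])<25)&(col.sum(1)>300)
    Q=cloud(G,np.c_[u.ravel(),v.ravel()][k],G["depth"].ravel()[k]);e=(Q-[q[0],q[1],0])@Rb-foot;A=e@up*1e3;y=e[:,1]*1e3;H=e@n*1e3-6.5
    for lo in range(20,110,8):
        w=(H>=lo)&(H<lo+8)&(A>60)&(A<185)&(abs(y)<14)
        if w.sum()>3:print(nm,"h",lo,w.sum(),"along",np.percentile(A[w],[5,50,95]).round())
c=[cv2.resize(g["side"]["frame"][180:380,340:540],(400,400)),cv2.resize(g["top"]["frame"][105:265,350:510],(400,400))]
cv2.imwrite("pics/c5.png",np.hstack(c))
```

```text
21.15 [-5.   2.5 -3.8] 0.021021807505861044
23.1583 [ 0.6  0.4 -0.2]
24.1417
side h 20 21 along [151. 157. 161.]
side h 28 13 along [143. 150. 155.]
side h 36 10 along [137. 144. 153.]
side h 44 38 along [142. 160. 163.]
side h 52 59 along [140. 156. 160.]
side h 60 53 along [139. 150. 154.]
side h 68 57 along [140. 145. 148.]
top h 20 8 along [149. 152. 153.]
top h 28 11 along [147. 152. 155.]
top h 44 34 along [152. 158. 161.]
top h 52 49 along [136. 153. 158.]
top h 60 103 along [122. 136. 152.]
top h 68 117 along [110. 122. 149.]
top h 76 26 along [105. 108. 114.]
```

View pics/c5.png

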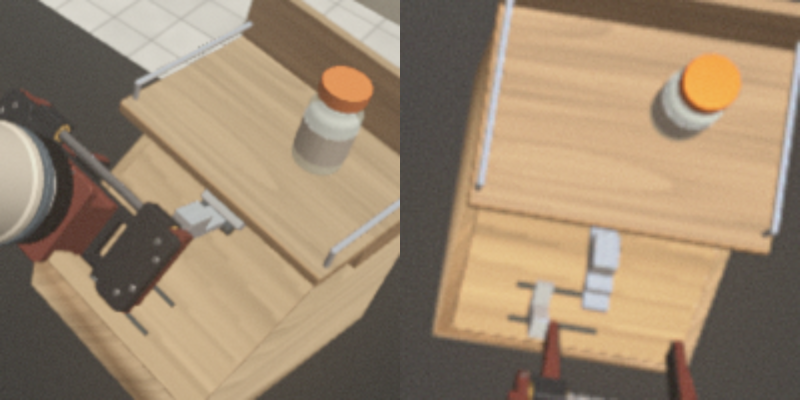

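The view shows the latch raised at about (605,265) in the right half and the jar unmoved. From depth the toe is at along≈106, h≈76 mm, which gives only about 0.93 rad. I'll finish by pushing the toe's underside up-slope with closed fingers.

Run:
```python
from bench import *
from m import *
f=lambda P:inverse_kinematics(*P)
for T in(0,-.1,-.2):
    if all(f(pose(a,-.6,h,T)) is not None for a,h in((76,130),(76,79),(95,79),(113,79))):break
else:raise SystemExit("no ik")
print("T",T)
close()
for a,h in((76,130),(76,79)):
    P=pose(a,-.6,h,T);move_l(P[0],.12,P[1])
s=state();f0=np.array(s["ft_force"]);print(s["time"],f0.round(1))
for a in(84,90,95,99,102,105,107,109,111,113,115):
    move_l(pose(a,-.6,79,T)[0],.04);s=state();df=np.array(s["ft_force"])-f0;print(a,s["time"],df.round(1))
    if np.linalg.norm(df)>14:break
P=pose(76,-.6,79,T);move_l(P[0],.12);P=pose(70,-.6,140,T);move_l(P[0],.15)
from h import *
g={k:get_image(k) for k in("side","top")};pickle.dump(g,open("im4.pkl","wb"));print(state()["time"])
for nm in g:
    G=g[nm];v,u=np.mgrid[0:480,0:640];k=(G["depth"].ravel()>0);col=G["frame"].reshape(-1,3).astype(int);k&=(abs(col[:,2]-col[:,0])<25)&(col.sum(1)>300)
    Q=cloud(G,np.c_[u.ravel(),v.ravel()][k],G["depth"].ravel()[k]);e=(Q-[q[0],q[1],0])@Rb-foot;A=e@up*1e3;y=e[:,1]*1e3;H=e@n*1e3-6.5
    for lo in range(36,110,8):
        w=(H>=lo)&(H<lo+8)&(A>60)&(A<185)&(abs(y)<14)
        if w.sum()>3:print(nm,"h",lo,w.sum(),"along",np.percentile(A[w],[5,50,95]).round())
    w=(A>36)&(A<60)&(H>25)&(H<42)&(abs(y)<50)
    if w.sum()>3:print(nm,"thumb y",np.percentile(y[w],[3,97]).round())
c=[cv2.resize(g["side"]["frame"][180:380,340:540],(400,400)),cv2.resize(g["top"]["frame"],(400,300))]
cv2.imwrite("pics/c6.png",np.hstack([c[0],cv2.copyMakeBorder(c[1],0,100,0,0,0)]))
```

```text
T 0
26.9083 [-0.5  0.2 -0.1]
84 27.2583 [0.3 0.1 1. ]
90 27.5583 [0.5 0.4 0.3]
95 27.8333 [-3.4 -0.   0.1]
99 28.0833 [-1.8  0.9 -0.5]
102 28.3333 [-2.5  1.3  0.1]
105 28.5833 [-0.7  0.1  0.6]
107 28.8333 [-0.8  0.7  0. ]
109 29.0833 [-1.6 -0.1 -0.4]
111 29.3333 [-1.2 -0.2  0.5]
113 29.5833 [-7.4  1.1  0.5]
115 29.8333 [-14.3   1.4   0.4]
30.9667
side h 36 10 along [150. 153. 159.]
side h 44 36 along [149. 170. 173.]
side h 52 39 along [145. 166. 171.]
side h 60 47 along [144. 161. 169.]
side h 68 146 along [143. 155. 165.]
side h 76 78 along [133. 138. 144.]
side h 84 45 along [125. 131. 139.]
side h 92 23 along [125. 128. 131.]
side thumb y [26. 27.]
top h 52 25 along [159. 167. 169.]
top h 60 45 along [145. 164. 168.]
top h 68 103 along [141. 153. 164.]
top h 76 67 along [129. 136. 143.]
top h 84 36 along [124. 129. 133.]
top h 92 10 along [126. 128. 130.]
top thumb y [27. 41.]
```

View pics/c6.png

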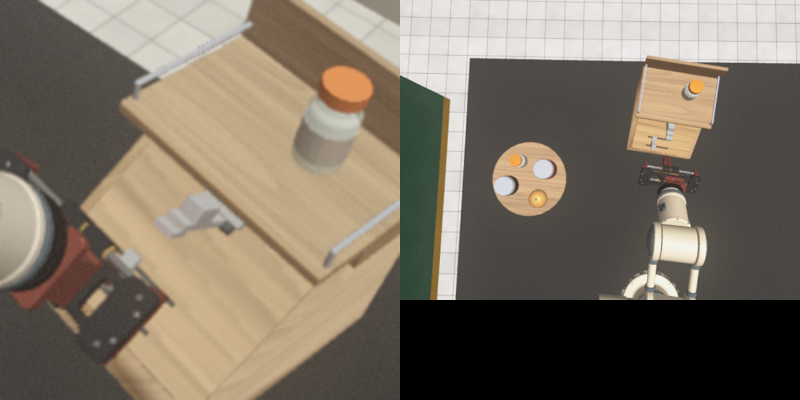

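The view shows the latch standing up at (195,215) left. Depth puts the toe at along 127, h 93 mm, so it is near 1.25 rad, and the force rose at the stop. The tab is still fully left, the jars and cans haven't moved, and the gripper is clear.

```bash
python3 -c "
from bench import *
print(job_done())"
```

```text
the job is handed in; nothing more can be done
None
```

I slid the safety tab fully left (about 33 of 34 mm), then raised the latch to its stop (about 1.25 rad); the gripper is clear, the jars and cans look unmoved, and the job is handed in (no verdict returned). The real fingertips sit about 40 mm further back than the stated tool length, so the first grip closed on air and I corrected for it.

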